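Turn the kitchen carousel to the timer

TASK

Turn the clover-shaped rotating tray by pushing its edge with your fingertips, gently and without gripping it, until the kitchen timer stands at the front, squarely in line with the red pointer on the tray's foot, and leave the tray at rest there. Do not touch or lift anything that lies in the tray, and leave the things standing around it where they are.

Things in the scene. Friction and masses are not known exactly. Their poses are not given: they have to be found in the camera images.
- foot: The fixed foot under the rotating tray: dark disc 170 mm across, 9 mm high, with a flat tongue that ends in a red diamond pointer. Origin on the tray's turning axis, on the worktop; the pointer lies along the foot's own -x axis (the front), z is up.
- pointer (a point): Outer part of the red diamond pointer, 165 mm from the turning axis; the pointer is at most 8 mm high and shows beyond the tray's edge.
- tray: Wooden rotating tray like a four-leaf clover, 280 mm across: four round dishes of 110 mm outer diameter, centred 85 mm from the turning axis along its own +x, +y, -x, -y, joined by a middle disc 170 mm across. Origin on the axis, 10 mm above the worktop, z up. 1 kg; turns both ways, several turns; stiff bearing (0.12 N m, about 1.5 N at the edge), stays where left.
- notch (a point): A point in one of the four open notches in the tray's edge, each midway between two dishes (45 degrees from their axes; the other three at quarter turns): 118 mm from the axis, 34 mm above the worktop. Shut fingers 30 mm across fit there and push a dish's flank either way.
- dish (a point): Centre of the floor of the dish on the tray's +x axis, 44 mm above the worktop. All dishes: solid from 10 to 44 mm above the worktop, with a rim 7 mm thick up to 52 mm; inside 96 mm across. The middle disc's top is at 41 mm.
- kitchen_timer_mid (a point): Centre (half height) of the kitchen timer: a round wind-up timer, off-white top with tick marks, grey lower part, 62 mm across, 43 mm high. It stands loose in one of the four dishes, about the middle, and rides with the tray.
- lemon_mid (a point): Centre of the yellow lemon, 78 x 55 x 56 mm, loose in another dish.
- garlic_mid (a point): Centre of the pale garlic bulb in another dish, 60 mm across, 58 mm high, loose.
- coffee_pod_2_mid (a point): Centre of the brown coffee capsule in another dish, 54 mm across, 31 mm high, loose.
- salt_mill_mid (a point): Centre of the tall white mill that stands loose on the worktop at the right, nearest the robot; 52 mm across, 144 mm high.
- coffee_pod_1_mid (a point): Centre of the black coffee capsule that stands loose on the worktop at the right, farther off; 54 mm across, 31 mm high.
- garlic_2_mid (a point): Centre of the garlic bulb that stands loose on the worktop at the left, near the robot; 60 mm across, 58 mm high.
Things that resemble listed ones, but are neither listed nor needed, are in the scene too. What is shaped like the part that bears kitchen_timer_mid but green is not meant.

How it is judged:
By the outcome, as a careful person would: the job done as asked, in the order asked, and still so for the second after the job is handed in, with the robot touching nothing.
It also fails if it takes over 48 s, if anything falls off the work surface, if the arm or the gripper's body presses on something with over 40 N, if the wrist force passes 120 N, or if a joint passes its speed limit or range.

ROBOT

A 6-joint arm with a two-finger parallel gripper is mounted at the origin on a cart in front of the work surface, level with it; the furniture and walls round the work are solid. World frame = base frame: x ahead of the robot, y to its left, z up, the work surface at z = 0. Lengths are in m, angles in rad, forces in N, time in s.
With the tool pointing down it reaches from about 0.15 to 0.775 m from the base axis. Payload 6.1 kg.
Tool frame: the origin (TCP) lies midway between the tips of the shut fingers; the grasp point (between the pads) lies 19 mm behind it (robot.grip_point_offset is the distance from the TCP to the grasp point, in m); z points along the fingers, y is the line along which they close (so a half turn about z gives the same grasp; the last joint's range is limited). The gripper opens to 85 mm and grips with 20 to 120 N. Pads are 22 mm wide; open, the fingers measure 114 mm over their backs; the gripper's body (76 mm by 85 mm) begins 54 mm behind the grasp point. The pads swing forward as they close: fully open they stand 13 mm farther back than shut.
Start: joints at [-1.201, 0.126, -0.04, 1.405, 0, 1.571], TCP at [0.19, -0.489, 0.231] pointing down, gripper open.
Joint ranges: [-2.72, 2.72], [-0.95, 1.95], [-1.27, 1.35], [-1.78, 2.02], [-1.46, 1.47], [-3.14, 3.14]. Speed limits (rad/s): [2.39, 2.39, 3.01, 3.14, 3.14, 3.14].

INTERFACE

Orientations are given as a rotation vector (axis times angle).
In Python, from station import robot gives the robot as it stands.
- The arm moves only by the tool send_rows, never from a script. Its argument "motion" is a list of rows, each an object with "delta_pos": the shift along the tool's x, y, z in cm, a list of three; "angular": the turn, a rotation vector about the tool's x, y, z in degrees, a list of three. A call has exactly 8 rows; each row shifts and turns the commanded pose from where the row before left it, along the tool's axes as they then stand; what a row does not reach is not made up. A row lasts 1/12 s, in which the tool goes at most 41.7 mm and 7.16 degrees, less where a joint would pass 70% of its speed; a pose out of reach is approached as far as the arm can. A call with a gripper value outside its range is refused whole. "hand" is the opening, from 0 (shut) to 1 (fully open), set as the call begins (left out, the last holds). The fingers move at their own pace and stop on an object; "squeeze" is the grip in N (left out, the last holds). Time passes only in rows, so rows that do not move let the fingers close, or fill a call up. It gives the time, the measured TCP pose, the force, the opening and the grip force at its end, in the units of the state.
- robot.get_obs(): the state, without advancing time (a new reading comes with each control period).
- robot.camera(name): name is "scene" or "side" or "wrist"; returns a dict with "image" (400x640x3 uint8, blue, green, red), "fx", "fy", "cx", "cy" (pixels), "D" ([k1, k2, p1, p2, k3] as OpenCV has them; the pictures are not rectified), "R" (3x3) and "t" (3): a world point X has camera coordinates R X + t; the wrist camera has in their place "T_tool_cam" (4x4, takes a point from camera to tool coordinates, whose origin is the TCP and whose axes are the flange's). Camera axes: x right, y down, z forward; pixel columns grow to the right and rows downward; lengths in m; the calibration is good to about 2 mm. A picture is of the moment at which its call begins: read the wrist's pose just before it. There is no depth.
- robot.finish_job(): hands the job in; it is judged then, once.
The state is a dict: "time_s": time; "joint_pos": joint angles; "joint_vel": joint speeds; "joint_torque": joint torques, N m; "eef_pos": TCP position; "ee_rot": TCP orientation; "contact_force": force on the tool from outside, world axes, zero at the start; "torque": the same for the moment, N m; "width": finger opening in m; "grasp_force": force on a finger pad.
Only numpy, scipy, OpenCV 4.12 (cv2) and the standard library are available. Lean on these libraries where they do the work, as an engineer would, in place of code of your own. Each camera call takes 0.05 s, during which the arm holds its last target. There are 200 camera calls.

## Working session

There is one attempt and no reset: what is moved stays moved. The work goes in short steps, Python scripts to look and compute and a tool call to move; the robot and the scene stay as the last step left them, time stands still between calls to the robot, and variables do not carry over. Pictures are saved under pics/ and viewed, at most 10 in all, crops included, and the job is handed in when it is done.

Besides the shell and the picture viewer there is one more tool, called after "Emit:" as name([rows], argument=value, ...), one row to a line, values as JSON. send_rows: Moves the arm, as the interface text tells. Its arguments: {"type":"object","properties":{"motion":{"type":"array","items":{"type":"object","properties":{"delta_pos":{"type":"array","items":{"type":"number"}},"angular":{"type":"array","items":{"type":"number"}}}}},"hand":{"type":"number"},"squeeze":{"type":"number"}},"required":["motion"]}

```bash
mkdir -p pics; ls; python3 - <<'E'
from station import robot
import cv2
o=robot.get_obs(); print(o['time_s'],o['eef_pos'],o['ee_rot'],o['width'])
for n in("scene","side"):
    c=robot.camera(n); cv2.imwrite(f'pics/{n}0.png',c['image'])
    print(n,c['fx'],c['cx'],c['cy'],c['D'],c['R'],c['t'])
E
```

```text
pics
0.0 [ 0.18957775 -0.48913373  0.23051711] [-3.08651606e+00 -5.77209698e-01  4.84849525e-04] 0.08555485785188628
scene 415.9920794372969 322.449064265111 202.63342256265622 [-0.00740654  0.          0.          0.          0.        ] [[-0.88983521  0.45614259  0.01127942]
 [ 0.39737052  0.78685951 -0.47217453]
 [-0.22425423 -0.41567541 -0.88143292]] [ 0.45756453 -0.18849293  1.04389695]
side 423.1032022503355 323.6815069073149 196.47111603555956 [0.00891374 0.         0.         0.         0.        ] [[ 0.79961684 -0.60042575  0.01009153]
 [-0.51565418 -0.69514074 -0.50087934]
 [ 0.30775589  0.39530782 -0.86545829]] [-0.38989798  0.31741025  0.83679249]
```

View pics/scene0.png

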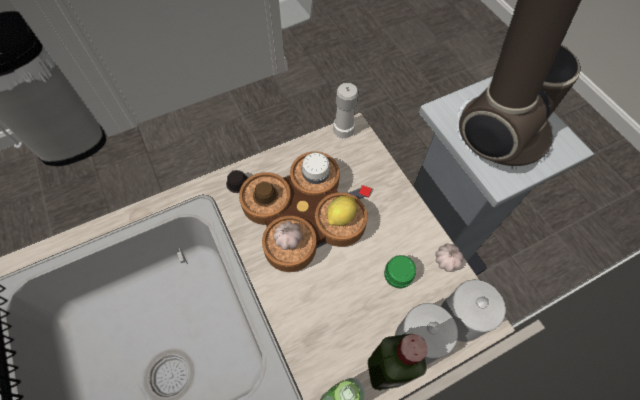

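View pics/side0.png

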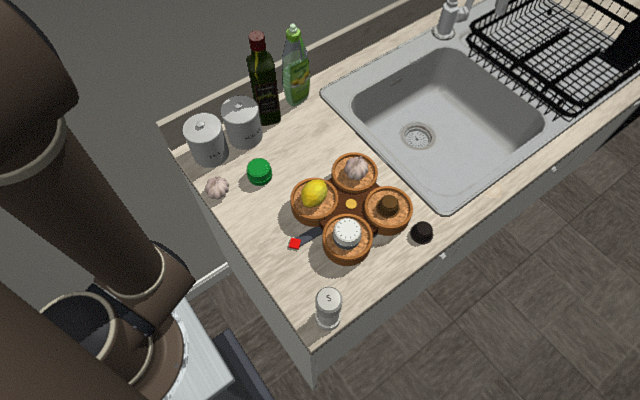

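The pointer, at scene (366,191) and side (294,244), sits between the timer dish and the lemon dish. The hub is at scene (303,206). I'll enlarge both views to measure.

```bash
python3 - <<'E'
import cv2,numpy as np
a=cv2.imread('pics/scene0.png')[140:280,220:390]; b=cv2.imread('pics/side0.png')[140:280,275:445]
f=lambda i:cv2.resize(i,None,fx=4,fy=4,interpolation=cv2.INTER_CUBIC)
cv2.imwrite('pics/c1.png',f(a));cv2.imwrite('pics/c2.png',f(b))
E
```

```text
(no output)
```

View pics/c1.png

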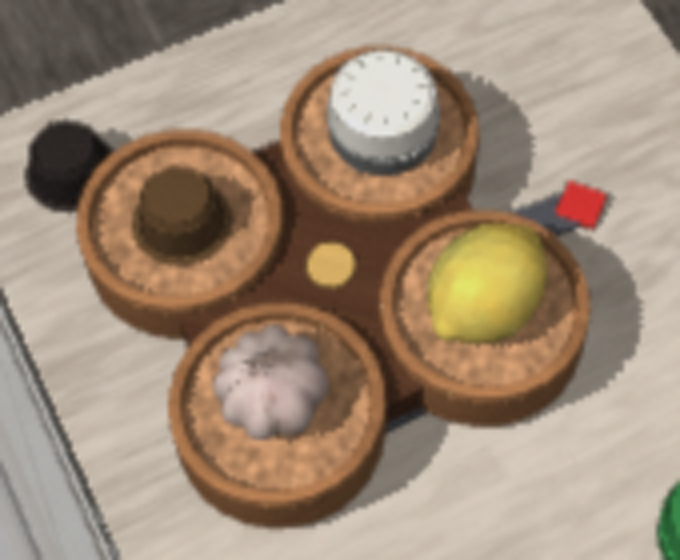

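View pics/c2.png

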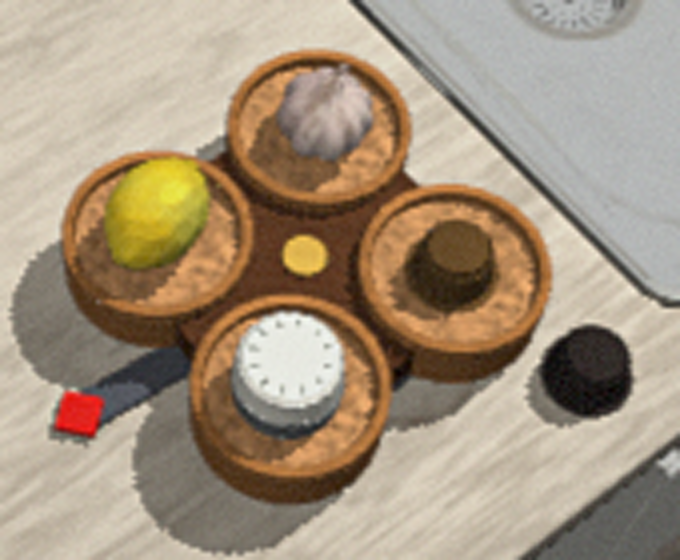

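```bash
cat > h.py <<'E'
import cv2,numpy as np
from station import robot
def ray(c,px,z):
    K=np.array([[c['fx'],0,c['cx']],[0,c['fy'],c['cy']],[0,0,1]])
    u=cv2.undistortPoints(np.array([[px]],float),K,c['D'])[0,0]
    C=-c['R'].T@c['t']; d=c['R'].T@np.array([u[0],u[1],1]); return (C+d*(z-C[2])/d[2])[:2]
def dishes(c,P,off,s=4):
    W={k:ray(c,(np.array(p)/s+off-.375),z) for k,(p,z) in P.items()}
    for k,v in W.items(): print(k,v.round(4))
    cen=np.mean([W[k] for k in('T','L','G','C')],0); print('cen',cen.round(4))
    for k in W: d=W[k]-cen; print(k,np.hypot(*d).round(4),np.degrees(np.arctan2(d[1],d[0])).round(1))
E
python3 - <<'E'
from h import *
c=robot.camera('scene')
dishes(c,dict(T=((380,131),.052),L=((485,304),.052),G=((278,400),.052),C=((180,219),.052),hub=((331,264),.042),ptr=((582,205),.008),blackpod=((68,165),.02)),(220,140))
for n,p,z in(('mill',(344,130),0.0),('milltop',(347,92),.144),('green',(400,266),.04),('g2',(450,258),.03)):print(n,ray(c,p,z))
c=robot.camera('side')
dishes(c,dict(T=((290,383),.052),L=((158,234),.052),G=((319,127),.052),C=((455,271),.052),hub=((305,255),.042),ptr=((80,413),.008),blackpod=((588,370),.02)),(275,140))
E
```

```text
T [ 0.5002 -0.0663]
L [0.499 0.053]
G [0.6177 0.0535]
C [ 0.6201 -0.0648]
hub [ 0.5581 -0.009 ]
ptr [0.4078 0.0045]
blackpod [ 0.6586 -0.1434]
cen [ 0.5592 -0.0061]
T 0.0843 -134.5
L 0.0844 135.5
G 0.0835 45.6
C 0.0845 -43.9
hub 0.0031 -111.0
ptr 0.1518 176.0
blackpod 0.1694 -54.1
mill [ 0.36465737 -0.17422361]
milltop [ 0.37068065 -0.16664716]
green [0.44379112 0.19944899]
g2 [0.34020962 0.22895986]
T [ 0.4972 -0.0709]
L [0.4948 0.0467]
G [0.6143 0.0488]
C [ 0.6148 -0.0722]
hub [ 0.5575 -0.0099]
ptr [ 4.053e-01 -4.000e-04]
blackpod [ 0.6483 -0.1547]
cen [ 0.5553 -0.0119]
T 0.0828 -134.5
L 0.0842 135.9
G 0.0847 45.8
C 0.0847 -45.4
hub 0.003 43.0
ptr 0.1505 175.6
blackpod 0.1704 -56.9
```

Emit:
send_rows([
  {"delta_pos": [0, 0, 0], "angular": [0, 0, 7.05]},
  {"delta_pos": [0, 0, 0], "angular": [0, 0, 7.05]},
  {"delta_pos": [0, 0, 0], "angular": [0, 0, 7.05]},
  {"delta_pos": [2.8, -2.7, 0], "angular": [0, 0, 0]},
  {"delta_pos": [2.8, -2.7, 0], "angular": [0, 0, 0]},
  {"delta_pos": [2.8, -2.7, 0], "angular": [0, 0, 0]},
  {"delta_pos": [2.8, -2.7, 0], "angular": [0, 0, 0]},
  {"delta_pos": [2.8, -2.7, 0], "angular": [0, 0, 0]},
], hand=0)

```text
time_s: 0.87
eef_pos: [0.3305, -0.353, 0.2312]
ee_rot: [-3.142, 0.0, -0.0]
contact_force: [0.6, -0.6, 0.1]
width: -0.0003
grasp_force: 0.0
```

Emit:
send_rows([
  {"delta_pos": [2.8, -2.7, 0], "angular": [0, 0, 0]},
  {"delta_pos": [2.8, -2.7, 0], "angular": [0, 0, 0]},
  {"delta_pos": [2.8, -2.7, 0], "angular": [0, 0, 0]},
  {"delta_pos": [2.8, -2.7, 0], "angular": [0, 0, 0]},
  {"delta_pos": [2.8, -2.7, 0], "angular": [0, 0, 0]},
  {"delta_pos": [2.8, -2.7, 0], "angular": [0, 0, 0]},
  {"delta_pos": [2.8, -2.7, 0], "angular": [0, 0, 0]},
  {"delta_pos": [0, 0, 0], "angular": [0, 0, 0]},
])

```text
time_s: 1.53
eef_pos: [0.5293, -0.1609, 0.2302]
ee_rot: [-3.14, -0.01, -0.001]
contact_force: [-1.1, -0.7, 0.4]
width: 0.0005
grasp_force: 0.0
```

Emit:
send_rows([
  {"delta_pos": [3.1, -2.6, 0], "angular": [0, 0, 0]},
  {"delta_pos": [0, 0, 3.0], "angular": [0, 0, 0]},
  {"delta_pos": [0, 0, 3.0], "angular": [0, 0, 0]},
  {"delta_pos": [0, 0, 3.0], "angular": [0, 0, 0]},
  {"delta_pos": [0, 0, 2.0], "angular": [0, 0, 0]},
  {"delta_pos": [0, 0, 0], "angular": [0, 0, 0]},
  {"delta_pos": [0, 0, 0], "angular": [0, 0, 0]},
  {"delta_pos": [0, 0, 0], "angular": [0, 0, 0]},
])

```text
time_s: 2.2
eef_pos: [0.5571, -0.1396, 0.1228]
ee_rot: [3.141, 0.001, 0.002]
contact_force: [-0.1, 0.7, -0.3]
width: 0.0001
grasp_force: 0.0
```

```bash
python3 - <<'E'
from h import *
o=robot.get_obs(); print(o['eef_pos'],o['contact_force'])
w=robot.camera('wrist'); T=np.array(w['T_tool_cam']); print(T.round(3).tolist(),w['fx'],w['cx'],w['cy'],w['D'])
R=cv2.Rodrigues(np.array(o['ee_rot']))[0]
K=np.array([[w['fx'],0,w['cx']],[0,w['fy'],w['cy']],[0,0,1]])
im=w['image'].copy()
def proj(X):
    p=T[:3,:3].T@(R.T@(np.array(X)-o['eef_pos'])-T[:3,3]); return cv2.projectPoints(p[None],np.zeros(3),np.zeros(3),K,w['D'])[0][0,0] if p[2]>0 else (-1,-1)
x,y=o['eef_pos'][:2]
for a in np.linspace(0,6.283,24,endpoint=False):
    u=proj((x+.015*np.cos(a),y+.015*np.sin(a),.052)); cv2.circle(im,tuple(int(v) for v in u),2,(255,0,0),-1)
cv2.imwrite('pics/w1.png',im)
E
```

```text
[ 0.5570935  -0.13959632  0.12275437] [-0.08045855  0.65123372 -0.259297  ]
[[-0.0, -0.948, -0.318, 0.081], [1.0, -0.0, 0.0, 0.0], [-0.0, -0.318, 0.948, -0.142], [0.0, 0.0, 0.0, 1.0]] 287.2952701753604 316.9001405687063 196.16837395679644 [-0.0018326  0.         0.         0.         0.       ]
```

View pics/w1.png

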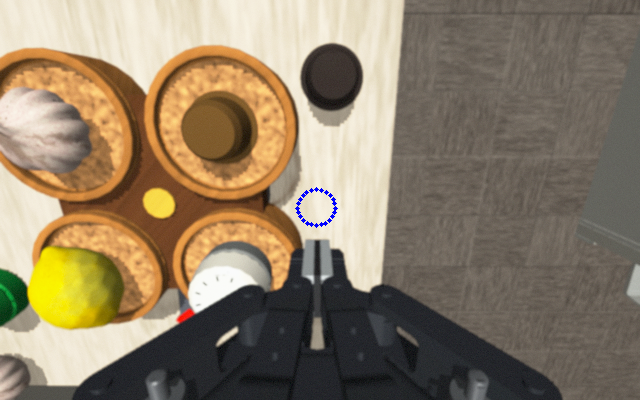

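The wrist view shows the finger spot (316,207) clear of both dishes and level with the notch. The black pod at (331,76) is well away, so I'll descend and move into the notch.

Emit:
send_rows([
  {"delta_pos": [0, 0, 3.0], "angular": [0, 0, 0]},
  {"delta_pos": [0, 0, 3.0], "angular": [0, 0, 0]},
  {"delta_pos": [0, 0, 2.0], "angular": [0, 0, 0]},
  {"delta_pos": [0, 0, 1.0], "angular": [0, 0, 0]},
  {"delta_pos": [0, -1.0, 0], "angular": [0, 0, 0]},
  {"delta_pos": [0, -0.5, 0], "angular": [0, 0, 0]},
  {"delta_pos": [0, 0, 0], "angular": [0, 0, 0]},
  {"delta_pos": [0, 0, 0], "angular": [0, 0, 0]},
])

```text
time_s: 2.92
eef_pos: [0.5579, -0.124, 0.0334]
ee_rot: [3.141, 0.003, 0.005]
contact_force: [0.2, -0.2, 0.4]
width: -0.0001
grasp_force: 0.0
```

```bash
python3 - <<'E'
import numpy as np
c=np.array([.5575,-.0095]);r=.118
a=np.radians(np.arange(270,206,-4)); P=c+r*np.c_[np.cos(a),np.sin(a)]
for A,p,d in zip(np.arange(270,206,-4),P,np.r_[[[0,0]],np.diff(P,axis=0)]):print(A,p.round(3),(d*[100,-100]).round(2))
E
```

```text
270 [ 0.558 -0.128] [ 0. -0.]
266 [ 0.549 -0.127] [-0.82 -0.03]
262 [ 0.541 -0.126] [-0.82 -0.09]
258 [ 0.533 -0.125] [-0.81 -0.14]
254 [ 0.525 -0.123] [-0.8 -0.2]
250 [ 0.517 -0.12 ] [-0.78 -0.25]
246 [ 0.51  -0.117] [-0.76 -0.31]
242 [ 0.502 -0.114] [-0.74 -0.36]
238 [ 0.495 -0.11 ] [-0.71 -0.41]
234 [ 0.488 -0.105] [-0.68 -0.46]
230 [ 0.482 -0.1  ] [-0.65 -0.51]
226 [ 0.476 -0.094] [-0.61 -0.55]
222 [ 0.47  -0.088] [-0.57 -0.59]
218 [ 0.465 -0.082] [-0.53 -0.63]
214 [ 0.46  -0.075] [-0.48 -0.67]
210 [ 0.455 -0.068] [-0.44 -0.7 ]
```

Emit:
send_rows([
  {"delta_pos": [-0.41, 0.05, 0], "angular": [0, 0, 0]},
  {"delta_pos": [-0.41, 0.05, 0], "angular": [0, 0, 0]},
  {"delta_pos": [-0.41, 0.05, 0], "angular": [0, 0, 0]},
  {"delta_pos": [-0.41, -0.04, 0], "angular": [0, 0, 0]},
  {"delta_pos": [-0.4, -0.07, 0], "angular": [0, 0, 0]},
  {"delta_pos": [-0.4, -0.07, 0], "angular": [0, 0, 0]},
  {"delta_pos": [-0.4, -0.1, 0], "angular": [0, 0, 0]},
  {"delta_pos": [-0.4, -0.1, 0], "angular": [0, 0, 0]},
])

```text
time_s: 3.58
eef_pos: [0.5238, -0.122, 0.0314]
ee_rot: [3.141, 0.001, 0.0]
contact_force: [1.2, -1.0, 0.7]
width: 0.0003
grasp_force: 0.5
```

Emit:
send_rows([
  {"delta_pos": [-0.39, -0.12, 0], "angular": [0, 0, 0]},
  {"delta_pos": [-0.39, -0.13, 0], "angular": [0, 0, 0]},
  {"delta_pos": [-0.38, -0.15, 0], "angular": [0, 0, 0]},
  {"delta_pos": [-0.38, -0.16, 0], "angular": [0, 0, 0]},
  {"delta_pos": [-0.37, -0.18, 0], "angular": [0, 0, 0]},
  {"delta_pos": [-0.37, -0.18, 0], "angular": [0, 0, 0]},
  {"delta_pos": [-0.36, -0.2, 0], "angular": [0, 0, 0]},
  {"delta_pos": [-0.35, -0.21, 0], "angular": [0, 0, 0]},
])

```text
time_s: 4.25
eef_pos: [0.4938, -0.1085, 0.0313]
ee_rot: [3.142, 0.001, -0.0]
contact_force: [2.0, -0.6, -0.3]
width: -0.0002
grasp_force: 0.5
```

Emit:
send_rows([
  {"delta_pos": [-0.34, -0.23, 0], "angular": [0, 0, 0]},
  {"delta_pos": [-0.33, -0.24, 0], "angular": [0, 0, 0]},
  {"delta_pos": [-0.32, -0.25, 0], "angular": [0, 0, 0]},
  {"delta_pos": [-0.31, -0.27, 0], "angular": [0, 0, 0]},
  {"delta_pos": [-0.3, -0.28, 0], "angular": [0, 0, 0]},
  {"delta_pos": [-0.29, -0.29, 0], "angular": [0, 0, 0]},
  {"delta_pos": [-0.28, -0.3, 0], "angular": [0, 0, 0]},
  {"delta_pos": [0, 0, 0], "angular": [0, 0, 0]},
])

```text
time_s: 4.92
eef_pos: [0.4716, -0.0894, 0.0312]
ee_rot: [-3.141, -0.002, 0.001]
contact_force: [0.1, 0.3, 0.4]
width: 0.0003
grasp_force: 0.0
```

```bash
python3 - <<'E'
from h import *
f=lambda i:cv2.resize(i,None,fx=4,fy=4,interpolation=cv2.INTER_CUBIC)
print(robot.get_obs()['eef_pos'])
cv2.imwrite('pics/c3.png',f(robot.camera('scene')['image'][140:280,220:390]))
E
```

```text
[ 0.4715935  -0.08943419  0.0311567 ]
```

View pics/c3.png

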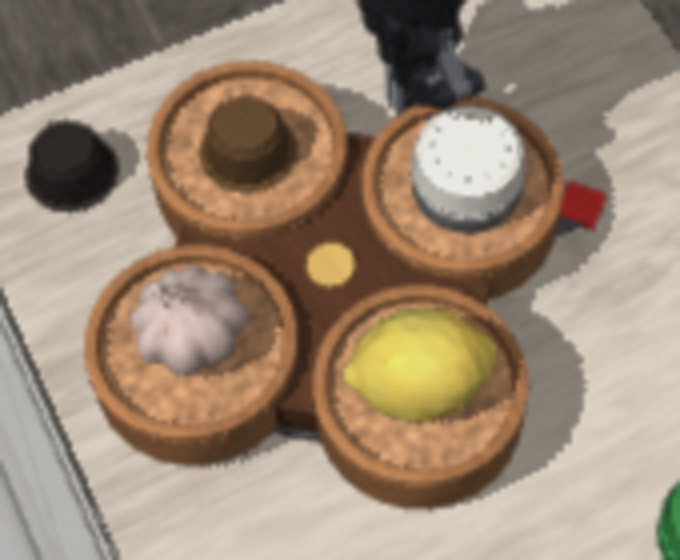

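The timer dish centre is now at about (463,186) in the crop and the pointer at (583,205), so some turn is still left.

```bash
python3 - <<'E'
from h import *
c=robot.camera('scene')
dishes(c,dict(T=((463,186),.052),L=((420,382),.052),G=((192,341),.052),C=((247,148),.052),hub=((331,264),.042),ptr=((583,205),.008)),(220,140))
s=robot.camera('side')['image'][140:280,275:445]
cv2.imwrite('pics/c4.png',cv2.resize(s,None,fx=4,fy=4,interpolation=cv2.INTER_CUBIC))
E
```

```text
T [ 0.4759 -0.0149]
L [0.5494 0.077 ]
G [0.6431 0.0039]
C [ 0.5699 -0.0891]
hub [ 0.5581 -0.009 ]
ptr [0.4073 0.0048]
cen [ 0.5596 -0.0058]
T 0.0841 -173.8
L 0.0834 97.0
G 0.0841 6.6
C 0.084 -83.0
hub 0.0035 -113.8
ptr 0.1526 176.0
```

```bash
python3 - <<'E'
from h import *
c=robot.camera('scene');s=robot.camera('side')
def P(c):
    return np.c_[c['R'],c['t']]
def und(c,px):
    K=np.array([[c['fx'],0,c['cx']],[0,c['fy'],c['cy']],[0,0,1]]); return cv2.undistortPoints(np.array([[px]],float),K,c['D'])[0,0]
for n,a,b in(('hub',(331,264),(305,255)),('ptr',(582,205),(80,413)),('T',(380,131),(290,383)),('L',(485,304),(158,234)),('G',(278,400),(319,127)),('C',(180,219),(455,271))):
    pa=und(c,np.array(a)/4+(220-.375,140-.375));pb=und(s,np.array(b)/4+(275-.375,140-.375))
    X=cv2.triangulatePoints(P(c),P(s),pa,pb)[:,0]; X=X[:3]/X[3]; print(n,X.round(4))
E
```

```text
hub [ 0.5579 -0.0095  0.041 ]
ptr [0.4061 0.0019 0.0027]
T [ 0.4988 -0.0692  0.0469]
L [0.4971 0.05   0.0449]
G [0.6169 0.0513 0.0466]
C [ 0.619  -0.0695  0.0435]
```

View pics/c4.png

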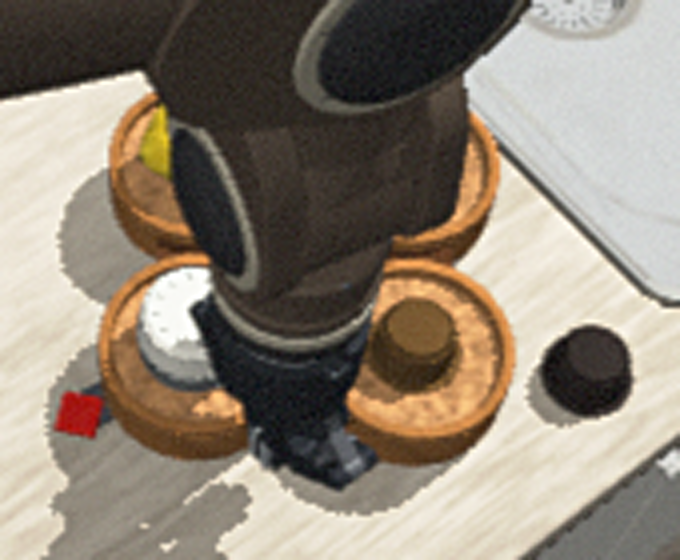

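Emit:
send_rows([
  {"delta_pos": [-0.27, -0.28, 0], "angular": [0, 0, 0]},
  {"delta_pos": [-0.26, -0.3, 0], "angular": [0, 0, 0]},
  {"delta_pos": [-0.24, -0.32, 0], "angular": [0, 0, 0]},
  {"delta_pos": [-0.22, -0.32, 0], "angular": [0, 0, 0]},
  {"delta_pos": [-0.2, -0.3, 0], "angular": [0, 0, 0]},
  {"delta_pos": [-0.1, -0.15, 0], "angular": [0, 0, 0]},
  {"delta_pos": [0, 0, 0], "angular": [0, 0, 0]},
  {"delta_pos": [0, 0, 0], "angular": [0, 0, 0]},
])

```text
time_s: 5.83
eef_pos: [0.4594, -0.0731, 0.0313]
ee_rot: [-3.141, -0.002, 0.0]
contact_force: [-0.1, 0.2, 0.0]
width: -0.0003
grasp_force: 0.0
```

```bash
python3 - <<'E'
from h import *
p=robot.get_obs()['eef_pos'];d=p[:2]-np.array([.558,-.0095]); print(p,np.degrees(np.arctan2(*d[::-1]))%360,np.hypot(*d))
cv2.imwrite('pics/c5.png',cv2.resize(robot.camera('scene')['image'][140:280,220:390],None,fx=4,fy=4,interpolation=cv2.INTER_CUBIC))
E
```

```text
[ 0.4593733  -0.07310694  0.03127867] 212.81903011674538 0.11735871706220767
```

View pics/c5.png

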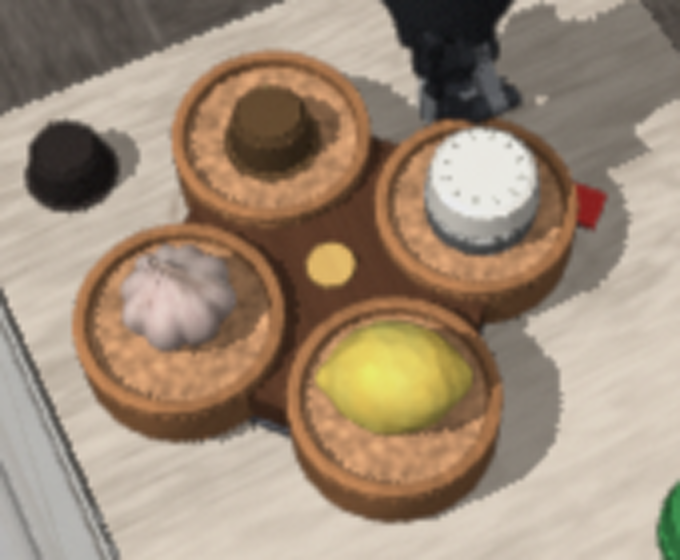

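The timer dish is nearly on the pointer now, with its rim centre at about (476,207).

```bash
python3 - <<'E'
from h import *
c=robot.camera('scene')
dishes(c,dict(T=((476,207),.0455),L=((395,395),.0455),G=((179,317),.0455),C=((272,137),.0455),hub=((331,264),.041),ptr=((583,205),.003)),(220,140))
E
```

```text
T [ 0.4738 -0.0033]
L [0.5626 0.0751]
G [ 0.643  -0.0149]
C [ 0.5534 -0.0933]
hub [ 0.5579 -0.0095]
ptr [0.4054 0.0025]
cen [ 0.5582 -0.0091]
T 0.0846 176.1
L 0.0844 87.0
G 0.085 -3.9
C 0.0843 -93.3
hub 0.0005 -122.6
ptr 0.1532 175.7
```

Emit:
send_rows([
  {"delta_pos": [-0.05, -0.08, 0], "angular": [0, 0, 0]},
  {"delta_pos": [-0.06, -0.09, 0], "angular": [0, 0, 0]},
  {"delta_pos": [0, 0, 0], "angular": [0, 0, 0]},
  {"delta_pos": [0, 0, 0], "angular": [0, 0, 0]},
  {"delta_pos": [0, 0, 0], "angular": [0, 0, 0]},
  {"delta_pos": [0, 0, 0], "angular": [0, 0, 0]},
  {"delta_pos": [0, 0, 0], "angular": [0, 0, 0]},
  {"delta_pos": [0, 0, 0], "angular": [0, 0, 0]},
])

```text
time_s: 6.6
eef_pos: [0.4585, -0.0718, 0.0313]
ee_rot: [-3.142, -0.001, -0.0]
contact_force: [-0.0, -0.9, 0.1]
width: -0.0001
grasp_force: 0.3
```

Emit:
send_rows([
  {"delta_pos": [0.13, 0.22, 0], "angular": [0, 0, 0]},
  {"delta_pos": [0.13, 0.22, 0], "angular": [0, 0, 0]},
  {"delta_pos": [-0.8, 0.5, 0], "angular": [0, 0, 0]},
  {"delta_pos": [-0.8, 0.5, 0], "angular": [0, 0, 0]},
  {"delta_pos": [0, 0, -2], "angular": [0, 0, 0]},
  {"delta_pos": [0, 0, -4], "angular": [0, 0, 0]},
  {"delta_pos": [0, 0, -4], "angular": [0, 0, 0]},
  {"delta_pos": [0, 0, -4], "angular": [0, 0, 0]},
])

```text
time_s: 7.27
eef_pos: [0.4433, -0.0864, 0.1725]
ee_rot: [-3.141, -0.0, 0.003]
contact_force: [1.1, 1.0, -0.5]
width: -0.0004
grasp_force: 0.0
```

Emit:
send_rows([
  {"delta_pos": [0, 0, -4], "angular": [0, 0, 0]},
  {"delta_pos": [0, 0, -4], "angular": [0, 0, 0]},
  {"delta_pos": [-3, 0, -3], "angular": [0, 0, 0]},
  {"delta_pos": [-4, 0, 0], "angular": [0, 0, 0]},
  {"delta_pos": [-4, 0, 0], "angular": [0, 0, 0]},
  {"delta_pos": [-4, 0, 0], "angular": [0, 0, 0]},
  {"delta_pos": [0, 0, 0], "angular": [0, 0, 0]},
  {"delta_pos": [0, 0, 0], "angular": [0, 0, 0]},
])

```text
time_s: 7.93
eef_pos: [0.2935, -0.0863, 0.2813]
ee_rot: [3.141, -0.002, 0.004]
contact_force: [0.6, -0.2, 1.0]
width: -0.0
grasp_force: 0.0
```

```bash
python3 - <<'E'
from h import *
print(robot.get_obs()['eef_pos'])
a=robot.camera('scene')['image'];b=robot.camera('side')['image']
f=lambda i:cv2.resize(i,None,fx=3.2,fy=3.2,interpolation=cv2.INTER_CUBIC)
cv2.imwrite('pics/c6.png',np.vstack([np.hstack([f(a[150:275,230:355+30]),f(b[150:275,280:375])]),np.zeros((1,800,3),np.uint8)])[:, :800])
E
```

```text
[ 0.29345485 -0.08631434  0.28128188]
```

View pics/c6.png

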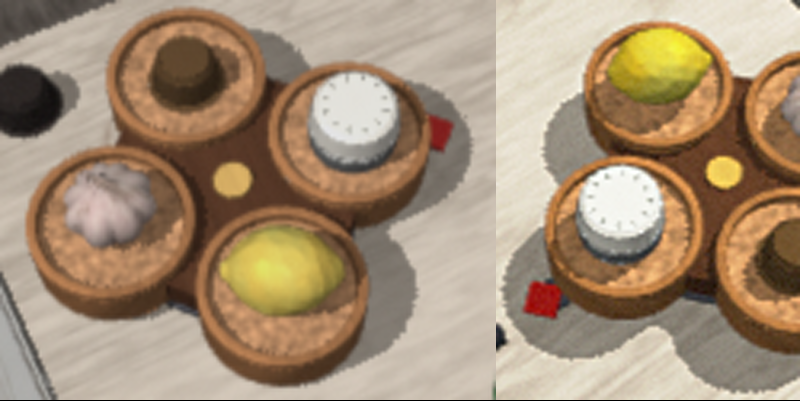

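```bash
python3 - <<'E'
from h import *
c=robot.camera('scene')
dishes(c,dict(T=((349.5,133),.0455),L=((282.5,284.5),.0455),G=((111.5,220),.0455),C=((186.5,76),.0455),hub=((232,180),.041),timer=((354,106),.087)),(230,150),3.2)
print(ray(robot.camera('side'),np.array((125,196))/3.2+(280,150),.087))
E
```

```text
T [ 0.4732 -0.0035]
L [0.5636 0.075 ]
G [ 0.6424 -0.0159]
C [ 0.5523 -0.0942]
hub [ 0.5587 -0.0092]
timer [4.74e-01 1.00e-04]
cen [ 0.5579 -0.0096]
T 0.0849 175.9
L 0.0849 86.1
G 0.0847 -4.2
C 0.0847 -93.8
hub 0.0009 28.4
timer 0.0845 173.4
[ 0.47253775 -0.0021307 ]
```

```bash
python3 -c "
from station import robot
print(robot.finish_job())"
```

```text
the job is handed in; nothing more can be done
None
```

I turned the tray until the timer's dish stood within about 0.5° of the red pointer by my camera measurements. It is at rest with the arm clear and nothing but its edge was pushed. I handed the job in at about 8 s of the 48 s allowed, and no verdict was shown.

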